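Hang up the dipper left in the ingredient box

TASK

A measuring dipper has been left in one of the three lidded bins of the ingredient box, where it must not stay. Open only that bin, lift the dipper out, hang it by the hole in its handle on the free, upward-slanting top arm of the utensil stand, and leave the bin fully shut again. Do not open the other bins, do not drop the dipper or lay it down on the worktop, and leave everything else where it stands.

Things in the scene. Friction and masses are not known exactly. Their poses are not given: they have to be found in the camera images.
- dipper_center (a point): Cast aluminium measuring dipper, 161 mm tall, 0.1 to 0.2 kg, upright in one closed bin: a cup (60 mm wide, 55 mm high) with a flat upright handle at its side that ends in a round eye. Point on the cup's axis, 80 mm above its foot; z up the dipper, x from handle to cup, y across the handle. The handle's mid-plane is 32.5 mm towards -x
- dipper_hole (a point): Centre of the hole (22 mm wide, 5 mm long, axis along x) in the dipper's eye (36 mm across), 143 mm above the foot. Below it the strap handle, 36 mm wide (y) and 5 mm thick (x), runs down to 16 mm above the foot; pinched on its two narrow edges from above, beside or just under the eye, it leaves the hole open on both sides. Same axes as dipper_center
- hang_arm: Free top arm of the fixed utensil stand: a straight steel rod, 10 mm thick, 95 mm long, rising at 35 degrees from the top of a 14 mm post, with a 16 mm ball at its end. Origin at its lower end, 200 mm above the worktop; x along the rod to the ball, y level
- rod_tip (a point): Centre of the ball that ends the free arm. The stand also has a round foot (150 mm across) and two lower arms (118 mm up the post, turned 129 degrees either way from the top arm), each with a smaller dipper hung on it; these reach 70 mm from the post and 160 mm above the worktop
- lid_right (a joint): Lid of the right bin (seen from the robot), rad: 0 shut, 1.85 fully open (leaning back past upright). Hinged along the box's far top edge; the front edge swings up and away from the robot. Stiff hinge: it stays where it is left and takes about 2 N at its knob
- lid_right_knob (a point): Middle of the black barrel knob on the clear right lid: 20 mm thick, 26 mm long (along y, flat ends; pinch these), its axis 32 mm above the lid on a 12 mm stem. Lid 5 mm thick, 113 mm wide, 162 mm from hinge to front edge. Frame turns with the lid: x from front edge to hinge, z out of its top. Hinge line 144 mm ahead (+x) and 37 mm below (-z); front edge 18 mm behind
- bin_right (a point): Centre of the floor of the right bin, z up. The fixed steel box of three bins is 150 mm deep (x of this frame, away from the robot), 358 mm wide (y), rim 175 mm above the worktop; each bin 142 by 114 mm inside, walls 4 mm, floor 9 mm above the worktop
- lid_middle (a joint): Lid of the middle bin (seen from the robot), rad: 0 shut, 1.85 fully open (leaning back past upright). Hinged along the box's far top edge; the front edge swings up and away from the robot. Stiff hinge: it stays where it is left and takes about 2 N at its knob
- lid_middle_knob (a point): Middle of the black barrel knob on the clear middle lid: 20 mm thick, 26 mm long (along y, flat ends; pinch these), its axis 32 mm above the lid on a 12 mm stem. Lid 5 mm thick, 113 mm wide, 162 mm from hinge to front edge. Frame turns with the lid: x from front edge to hinge, z out of its top. Hinge line 144 mm ahead (+x) and 37 mm below (-z); front edge 18 mm behind
- bin_middle (a point): Centre of the floor of the middle bin, z up. The fixed steel box of three bins is 150 mm deep (x of this frame, away from the robot), 358 mm wide (y), rim 175 mm above the worktop; each bin 142 by 114 mm inside, walls 4 mm, floor 9 mm above the worktop
- lid_left (a joint): Lid of the left bin (seen from the robot), rad: 0 shut, 1.85 fully open (leaning back past upright). Hinged along the box's far top edge; the front edge swings up and away from the robot. Stiff hinge: it stays where it is left and takes about 2 N at its knob
- lid_left_knob (a point): Middle of the black barrel knob on the clear left lid: 20 mm thick, 26 mm long (along y, flat ends; pinch these), its axis 32 mm above the lid on a 12 mm stem. Lid 5 mm thick, 113 mm wide, 162 mm from hinge to front edge. Frame turns with the lid: x from front edge to hinge, z out of its top. Hinge line 144 mm ahead (+x) and 37 mm below (-z); front edge 18 mm behind
- bin_left (a point): Centre of the floor of the left bin, z up. The fixed steel box of three bins is 150 mm deep (x of this frame, away from the robot), 358 mm wide (y), rim 175 mm above the worktop; each bin 142 by 114 mm inside, walls 4 mm, floor 9 mm above the worktop
- bin_cup: White lidded tub, 66 mm across and 60 mm high, standing in one of the other two bins (origin under its middle)
- bin_jar: Spice jar, 42 mm across and 99 mm high, standing in the remaining bin (origin under its middle)
- gas_can: Gas cartridge, 67 mm across and 126 mm high, on the worktop (origin under its middle). Bystander
- pepper_shaker: Pepper shaker, 44 mm across and 90 mm high (origin under its middle). Bystander
- tin_small: Small food tin, 57 mm across and 72 mm high (origin under its middle). Bystander
- spice_jar: Spice jar, 45 mm across and 108 mm high, on the worktop (origin under its middle). Bystander
- deli_cup: Lidded tub, 66 mm across and 60 mm high, on the worktop (origin under its middle). Bystander

How it is judged:
By the outcome, as a careful person would: the job done as asked, in the order asked, and still so for the second after the job is handed in, with the robot touching nothing.
It also fails if it takes over 70 s, if anything falls off the work surface, if the arm or the gripper's body presses on something with over 40 N, if the wrist force passes 120 N, or if a joint passes its speed limit or range.

ROBOT

A 6-joint arm with a two-finger parallel gripper is mounted at the origin on a cart in front of the work surface, level with it; the furniture and walls round the work are solid. World frame = base frame: x ahead of the robot, y to its left, z up, the work surface at z = 0. Lengths are in m, angles in rad, forces in N, time in s.
With the tool pointing down it reaches from about 0.375 to 0.975 m from the base axis. Payload 3.8 kg.
Tool frame: the origin (TCP) lies midway between the tips of the shut fingers; the grasp point (between the pads) lies 19 mm behind it; z points along the fingers, y is the line along which they close (so a half turn about z gives the same grasp; the last joint's range is limited). The gripper opens to 85 mm and grips with 20 to 120 N. Pads are 22 mm wide; open, the fingers measure 114 mm over their backs; the gripper's body (76 mm by 85 mm) begins 54 mm behind the grasp point. The pads swing forward as they close: fully open they stand 13 mm farther back than shut.
Start: joints at [-1.269, 0.264, 1.604, -0, 1.274, -0.037], TCP at [0.224, -0.637, 0.231] pointing down, gripper open.
Joint ranges: [-2.63, 2.63], [-0.94, 2.18], [0.31, 2.57], [-1.31, 4.45], [0, 2.66], [-2.55, 2.55]. Speed limits (rad/s): [2.57, 2.57, 3.14, 3.14, 3.14, 3.14].

INTERFACE

Orientations are given as a rotation vector (axis times angle).
In Python, from workcell import bot gives the robot as it stands.
- The arm moves only by the tool servo_tool, never from a script. Its argument "series" is a list of rows, each a list of 7 numbers: the shift along the world's x, y, z in units of 0.15 m (1.0 is 0.15 m), then the turn, a rotation vector about the world's x, y, z in units of 180 degrees (1.0 is 180 degrees), then the closure, from 0 (fully open) to 1 (shut). A call has 1 to 20 rows; each row is the pose to reach, as a shift and turn from the pose commanded when the call began, turning the shorter way round; what a row does not reach only later rows make up. A row lasts 1/10 s, in which the tool goes at most 50 mm and 8.59 degrees, less where a joint would pass 70% of its speed; a pose out of reach is approached as far as the arm can. A call with a number of a shift or a turn outside -1 to 1 is refused whole. A call with a gripper value outside its range is refused whole. The fingers move at their own pace and stop on an object; "newtons" is the grip in N (left out, the last holds). Time passes only in rows, so rows that repeat a pose let the fingers close. It gives the time, the measured TCP pose, the force, the opening and the grip force at its end, in the units of the state.
- bot.read_state(): the state, without advancing time (a new reading comes with each control period).
- bot.read_camera(name): name is "scene" or "side" or "wrist"; returns the picture (384x512x3 uint8, red, green, blue); there is no depth.
- bot.camera_info(name): a dict with "vertical_fov" (degrees; the focal length in pixels is half the picture's height over the tangent of half this angle, whatever the lens; pixels are square), "cx", "cy" (the principal point, pixels), "dist" ([k1, k2, p1, p2, k3] as OpenCV has them; the pictures are not rectified), "R" (3x3) and "t" (3): a world point X has camera coordinates R X + t. Camera axes: x right, y down, z forward; pixel columns grow to the right and rows downward; lengths in m; the calibration is good to about 2 mm. A picture is of the moment at which its call begins: read the wrist's pose just before it. camera_info takes no time and is no camera call; for the wrist camera it gives the pose at the moment of the call.
- bot.finish_job(): hands the job in; it is judged then, once.
Trained networks look in the newest picture that a camera, given by its name, has taken for a name from the list of things; names that differ only in an ending like _2 or _b are one class to them, and where a whole thing is asked for, a point or a joint stands for the part that bears it (a point fixed in the world has none). Each returns a list of dicts, best first, with "score" (0 to 1); they miss things now and then, are a little off and sometimes report something else, mostly with a low value. They report only what shows in the picture. A call takes as long as a camera call.
- bot.recognise(target, camera): "box" ([left, top, right, bottom] as shares, 0 to 1, of the picture: columns of its width, rows of its height, round what is visible of it).
- bot.trace(target, camera): "mask" (384x512 bool, what is visible of it) and "box" ([left, top, right, bottom] as shares, 0 to 1, of the picture: columns of its width, rows of its height, round what is visible of it).
- bot.mark_of(target, camera): "at" ([row, column] as shares, 0 to 1, of the picture: columns of its width, rows of its height: a listed point, or the origin of a listed thing).
The state is a dict: "time": time; "q": joint angles; "joint_vel": joint speeds; "joint_torque": joint torques, N m; "tool_pos": TCP position; "tcp_rot": TCP orientation; "wrist_force": force on the tool from outside, world axes, zero at the start; "torque": the same for the moment, N m; "width": opening from 0.0 (shut) to 1.0 (fully open); "grip_force": force on a finger pad.
Only numpy, scipy, OpenCV 4.12 (cv2) and the standard library are available. Lean on these libraries where they do the work, as an engineer would, in place of code of your own. Each camera call takes 0.05 s, during which the arm holds its last target. There are 200 camera calls.

## Working session

There is one attempt and no reset: what is moved stays moved. The work goes in short steps, Python scripts to look and compute and a tool call to move; the robot and the scene stay as the last step left them, time stands still between calls to the robot, and variables do not carry over. Pictures are saved under pics/ and viewed, at most 10 in all, crops included, and the job is handed in when it is done.

Besides the shell and the picture viewer there is one more tool, called after "Call:" as name(argument=value, ...), one argument or row to a line, values as JSON. servo_tool: Moves the arm, as the interface text tells. Shifts and turns lie within -1 to 1; 1 stands for 0.15 m of shift or 180 degrees of turn. Its arguments: {"type":"object","properties":{"series":{"type":"array","items":{"type":"array","items":{"type":"number"}}},"newtons":{"type":"number"}},"required":["series"]}

```bash
mkdir -p pics
cat > h.py <<'E'
import numpy as np, cv2
from workcell import bot
def K(ci):
    f=192/np.tan(np.radians(ci["vertical_fov"])/2)
    return np.array([[f,0,ci["cx"]],[0,f,ci["cy"]],[0,0,1.]])
def ray(ci,rc):
    p=np.array([[[rc[1]*512,rc[0]*384]]],float)
    n=cv2.undistortPoints(p,K(ci),np.array(ci["dist"],float))[0,0]
    R=np.array(ci["R"]);t=np.array(ci["t"])
    d=R.T@np.array([n[0],n[1],1.]);return -R.T@t,d/np.linalg.norm(d)
def atz(ci,rc,z):
    o,d=ray(ci,rc);return o+d*(z-o[2])/d[2]
def tri(rays):
    A=np.zeros((3,3));b=np.zeros(3)
    for o,d in rays:
        P=np.eye(3)-np.outer(d,d);A+=P;b+=P@o
    x=np.linalg.solve(A,b)
    return x,[np.linalg.norm((np.eye(3)-np.outer(d,d))@(x-o)) for o,d in rays]
def proj(ci,X):
    R=np.array(ci["R"]);t=np.array(ci["t"],float)
    return cv2.projectPoints(np.array(X,float).reshape(-1,1,3),cv2.Rodrigues(R)[0],t,K(ci),np.array(ci["dist"],float))[0][:,0]
E
python3 - <<'E'
from h import *
im=[]
ci={}
for c in("scene","side"):
    im.append(bot.read_camera(c)); ci[c]=bot.camera_info(c)
cv2.imwrite("pics/scene.png",cv2.cvtColor(im[0],cv2.COLOR_RGB2BGR));cv2.imwrite("pics/side.png",cv2.cvtColor(im[1],cv2.COLOR_RGB2BGR))
for n in ["dipper_center","dipper_hole","hang_arm","rod_tip","lid_right_knob","lid_middle_knob","lid_left_knob","bin_right","bin_middle","bin_left","bin_cup","bin_jar","gas_can","pepper_shaker","tin_small","spice_jar","deli_cup"]:
    r=[];s=[]
    for c in ci:
        m=bot.mark_of(n,c)
        if m: r.append(ray(ci[c],m[0]["at"]));s.append((c,round(m[0]["score"],2),np.round(np.array(m[0]["at"])*[384,512]).tolist(),np.round(atz(ci[c],m[0]["at"],0),3).tolist()))
    t=tri(r) if len(r)==2 else None
    print(n,s,t and (np.round(t[0],3).tolist(),np.round(t[1],3)))
print(bot.read_state())
for c in ci: print(c,ray(ci[c],(.5,.5)))
E
```

```text
dipper_center [] None
dipper_hole [] None
hang_arm [('scene', 0.66, [177.0, 351.0], [0.749, -0.374, 0.0]), ('side', 0.39, [199.0, 169.0], [0.268, -0.324, 0.0])] ([0.513, -0.324, 0.204], array([0.002, 0.002]))
rod_tip [('scene', 0.55, [250.0, 123.0], [0.324, 0.406, 0.0]), ('side', 0.44, [205.0, 177.0], [0.311, -0.299, 0.0])] ([0.249, 0.012, 0.095], array([0.33, 0.33]))
lid_right_knob [('scene', 0.85, [176.0, 231.0], [0.721, 0.092, 0.0]), ('side', 0.72, [170.0, 287.0], [0.228, 0.168, 0.0])] ([0.488, 0.064, 0.209], array([0.008, 0.008]))
lid_middle_knob [('scene', 0.68, [167.0, 194.0], [0.763, 0.246, 0.0]), ('side', 0.93, [165.0, 322.0], [0.239, 0.319, 0.0])] ([0.509, 0.183, 0.219], array([0.005, 0.005]))
lid_left_knob [('scene', 0.77, [165.0, 159.0], [0.764, 0.39, 0.0]), ('side', 0.69, [163.0, 357.0], [0.267, 0.47, 0.0])] ([0.523, 0.306, 0.21], array([0.008, 0.008]))
bin_right [('scene', 0.29, [180.0, 356.0], [0.736, -0.392, 0.0]), ('side', 0.33, [209.0, 196.0], [0.353, -0.232, 0.0])] ([0.538, -0.296, 0.176], array([0.049, 0.049]))
bin_middle [] None
bin_left [('scene', 0.72, [201.0, 2
[... 1278 characters left out ...]
  0.00088065, -0.00117742, -0.00026757,
       -0.00231817]), 'joint_torque': array([-5.45150360e-04, -5.15045607e+01, -3.67711365e+01, -1.74961724e-04,
        9.90256594e-04, -1.48867491e-05]), 'tool_pos': array([ 0.22432375, -0.63659993,  0.2312388 ]), 'tcp_rot': array([-3.09654865e+00, -5.29619916e-01,  5.71957974e-05]), 'wrist_force': array([ 0.1477178 , -0.76170391,  1.244134  ]), 'torque': array([-0.04599742, -0.00596071, -0.00986762]), 'grip_force': 0.0, 'width': 0.9980635771609615}
scene (array([-0.5255924 , -0.09615481,  1.10078991]), array([ 0.72520663,  0.0530302 , -0.68648608]))
side (array([ 1.59216245, -0.33580207,  1.10213902]), array([-0.73898852,  0.20109435, -0.64300624]))
```

Run:
```python
import cv2,numpy as np
a=cv2.imread("pics/scene.png");b=cv2.imread("pics/side.png")
a=cv2.resize(a[120:290,100:400],(800,453),interpolation=cv2.INTER_CUBIC)
b=cv2.resize(b[90:290,130:400],(800,593),interpolation=cv2.INTER_CUBIC)
cv2.imwrite("pics/a.png",a);cv2.imwrite("pics/b.png",b)
```

```text
(no output)
```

View pics/a.png

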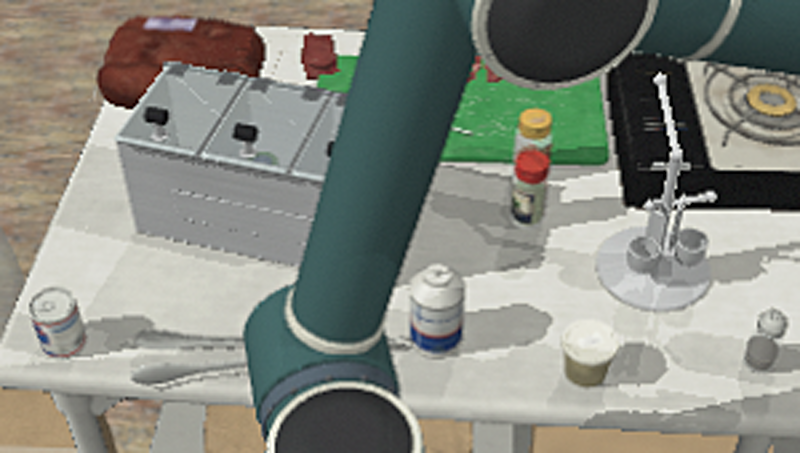

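View pics/b.png

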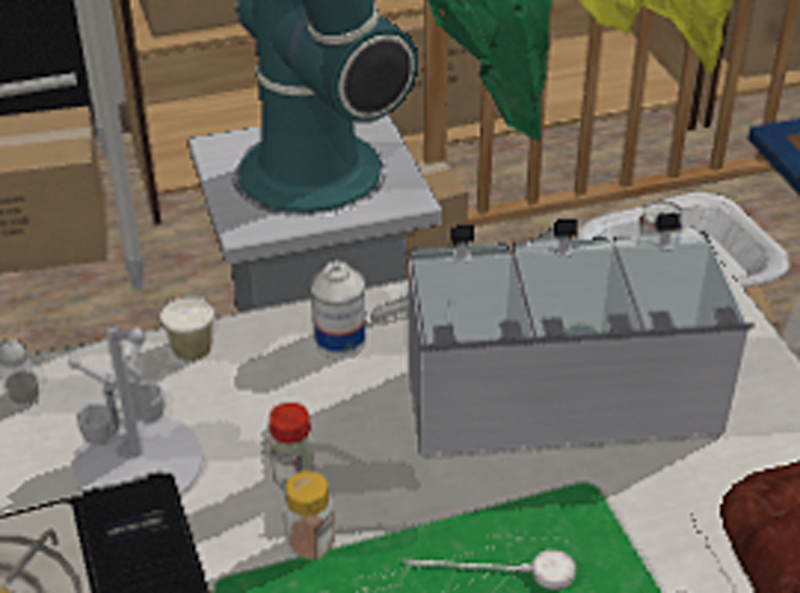

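The scene view shows the stand with its free arm rising away from the robot: post top at about px (354,179), ball at about (347,149). The box is left of centre. The side view shows something small and green in the middle bin, but the dipper isn't visible in any bin.

Run:
```python
from h import *
s=bot.camera_info("scene");d=bot.camera_info("side");w=bot.camera_info("wrist")
f=lambda c,r:(r/384,c/512)
print("tip",tri([ray(s,f(347.7,149)),ray(d,f(176.5,203.2))]))
print("base",tri([ray(s,f(354,179)),ray(d,f(168.3,202.5))]))
print("boxFL rim",atz(s,f(144,172.5),.175))
print("side rim far corners",atz(d,f(130+412/2.963,90+338/2.963),.178),atz(d,f(130+750/2.963,90+325/2.963),.178))
st=bot.read_state();T=cv2.Rodrigues(st["tcp_rot"])[0]
R=np.array(w["R"]);o=-R.T@np.array(w["t"])
print("cam in tool",T.T@(o-st["tool_pos"]),(R@T).round(3).tolist(),w["vertical_fov"])
```

```text
tip (array([ 0.59624895, -0.30961904,  0.25295138]), [np.float64(0.0025597885377022862), np.float64(0.002559788537702236)])
base (array([ 0.51678172, -0.33196638,  0.19451252]), [np.float64(0.002397514038093263), np.float64(0.0023975140380934224)])
boxFL rim [0.51706631 0.35337845 0.175     ]
side rim far corners [ 0.59906762 -0.02373504  0.178     ] [0.6858178  0.33120099 0.178     ]
cam in tool [ 7.75577852e-02  1.25215666e-04 -1.42362252e-01] [[-0.0, 1.0, 0.001], [-0.951, -0.0, -0.309], [-0.309, -0.001, 0.951]] 63.0388095143111
```

Call:
servo_tool(
  series=[
    [0.3,0,1,0,0,0.12,0],
    [0.3,0,1,0,0,0.12,0],
    [0.3,0,1,0,0,0.12,0],
    [0.3,0,1,0,0,0.12,0],
  ],
)

```text
time: 2.2
tool_pos: [0.2718, -0.6388, 0.3907]
tcp_rot: [2.928, 1.1, 0.001]
wrist_force: [0.2, -0.6, 0.6]
width: 0.999
grip_force: 0.0
```

Call:
servo_tool(
  series=[
    [0.7,1,0.8,0,0,0.12,0],
    [0.7,1,0.8,0,0,0.12,0],
    [0.7,1,0.8,0,0,0.12,0],
    [0.7,1,0.8,0,0,0.12,0],
    [0.7,1,0.8,0,0,0.12,0],
  ],
)

```text
time: 2.7
tool_pos: [0.3764, -0.4842, 0.5056]
tcp_rot: [2.677, 1.633, 0.003]
wrist_force: [-0.5, 0.3, 0.2]
width: 1.001
grip_force: 0.0
```

Call:
servo_tool(
  series=[
    [0.7,1,0,0,0,0.12,0],
    [0.7,1,0,0,0,0.12,0],
    [0.7,1,0,0,0,0.12,0],
    [0.7,1,0,0,0,0.12,0],
  ],
)

```text
time: 3.1
tool_pos: [0.4804, -0.3345, 0.5005]
tcp_rot: [-2.328, -2.109, -0.0]
wrist_force: [0.8, -0.0, -0.9]
width: 0.998
grip_force: 0.0
```

Call:
servo_tool(
  series=[
    [0.2,1,0,0,0,0.12,0],
    [0.2,1,0,0,0,0.12,0],
    [0.2,1,0,0,0,0.12,0],
    [0.2,1,0,0,0,0.12,0],
  ],
)

```text
time: 3.5
tool_pos: [0.5101, -0.1821, 0.501]
tcp_rot: [-1.886, -2.512, -0.003]
wrist_force: [0.5, -0.7, -0.5]
width: 1.003
grip_force: 0.0
```

Call:
servo_tool(
  series=[
    [0,1,0,0,0,0.12,0],
    [0,1,0,0,0,0.12,0],
    [0,1,0,0,0,0.12,0],
    [0,1,0,0,0,0.12,0],
  ],
)

```text
time: 3.9
tool_pos: [0.5092, -0.0325, 0.5009]
tcp_rot: [-1.382, -2.82, -0.003]
wrist_force: [0.3, -0.5, -0.0]
width: 0.999
grip_force: 0.0
```

Call:
servo_tool(
  series=[
    [0,1,0,0,0,0.12,0],
    [0,1,0,0,0,0.12,0],
    [0,1,0,0,0,0.12,0],
    [0,1,0,0,0,0.12,0],
  ],
)

```text
time: 4.3
tool_pos: [0.5094, 0.117, 0.5]
tcp_rot: [-0.83, -3.028, -0.001]
wrist_force: [0.2, -0.8, -0.3]
width: 1.004
grip_force: 0.0
```

Call:
servo_tool(
  series=[
    [0,0.5,0,0,0,0.13,0],
    [0,0.5,0,0,0,0.13,0],
    [0,0.5,0,0,0,0.13,0],
    [0,0.5,0,0,0,0.13,0],
  ],
)

```text
time: 4.7
tool_pos: [0.5102, 0.1871, 0.5003]
tcp_rot: [-0.211, -3.134, 0.003]
wrist_force: [0.1, -0.0, 0.1]
width: 1.004
grip_force: 0.0
```

Run:
```python
from h import *
ci=bot.camera_info("wrist");im=bot.read_camera("wrist");sc=bot.read_camera("scene")
cv2.imwrite("pics/w1.png",cv2.cvtColor(im,cv2.COLOR_RGB2BGR))
cv2.imwrite("pics/s2.png",cv2.cvtColor(sc,cv2.COLOR_RGB2BGR))
np.save("w1.npy",ci,allow_pickle=True)
Z=dict(dipper_center=.089,dipper_hole=.152,lid_right_knob=.212,lid_middle_knob=.212,lid_left_knob=.212,bin_right=.009,bin_middle=.009,bin_left=.009,bin_cup=.009,bin_jar=.009)
for n,z in Z.items():
    for m in bot.mark_of(n,"wrist")[:2]:
        print(n,round(m["score"],2),(np.array(m["at"])*[384,512]).round(),atz(ci,m["at"],z).round(4))
```

```text
lid_right_knob 0.58 [144. 172.] [0.4824 0.0694 0.212 ]
lid_right_knob 0.47 [77. 31.] [ 0.3726 -0.0933  0.212 ]
lid_middle_knob 0.97 [149. 258.] [0.5047 0.1852 0.212 ]
lid_left_knob 0.87 [153. 344.] [0.5262 0.3025 0.212 ]
```

View pics/w1.png

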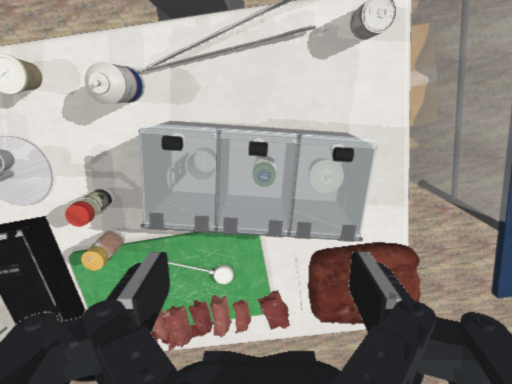

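The dipper is in the right bin: its cup shows through the clear lid at about (202,163), with the handle left of it at about (178,172). The middle bin holds the jar and the left bin the tub. The right knob is at (172,143).

Call:
servo_tool(
  series=[
    [-0.18,-0.78,-1,0,0,-0.016,0],
    [-0.18,-0.78,-1,0,0,-0.016,0],
    [-0.18,-0.78,-1,0,0,-0.016,0],
    [-0.18,-0.78,-1,0,0,-0.016,0],
    [-0.18,-0.78,-1,0,0,-0.016,0],
  ],
)

```text
time: 5.8
tool_pos: [0.478, 0.0688, 0.3444]
tcp_rot: [-0.29, -3.116, 0.005]
wrist_force: [-0.2, -1.0, -0.9]
width: 1.007
grip_force: 0.0
```

Run:
```python
from h import *
ci=bot.camera_info("wrist");im=bot.read_camera("wrist")
cv2.imwrite("pics/w2.png",cv2.cvtColor(im,cv2.COLOR_RGB2BGR))
np.save("w2.npy",ci,allow_pickle=True)
for n,z in dict(lid_right_knob=.212,lid_middle_knob=.212,dipper_center=.089,dipper_hole=.152).items():
    for m in bot.mark_of(n,"wrist")[:2]:
        print(n,round(m["score"],2),(np.array(m["at"])*[384,512]).round(),atz(ci,m["at"],z).round(4))
s=bot.read_state();print(s["tool_pos"],s["tcp_rot"],s["q"])
s1=bot.camera_info("scene")
for n in("hang_arm","rod_tip"):
  for m in bot.mark_of(n,"scene")[:1]+bot.mark_of(n,"side")[:1]: print(n,m["score"],np.array(m["at"])*[384,512])
```

```text
lid_right_knob 0.77 [188. 265.] [0.4809 0.0723 0.212 ]
lid_middle_knob 0.7 [187. 387.] [0.5004 0.1826 0.212 ]
dipper_hole 0.53 [188. 389.] [0.5236 0.2059 0.152 ]
[0.48392633 0.07234625 0.35399597] [2.84822377e-01 3.12419290e+00 2.00362705e-03] [ 9.71871357e-02 -1.49629619e-01  1.81770658e+00  4.26243783e-04
  1.46891239e+00 -1.29182080e+00]
hang_arm 0.51 [176.2176 352.8192]
hang_arm 0.39 [199.104  168.8064]
rod_tip 0.41 [153.984  346.5216]
rod_tip 0.44 [205.0176 176.7936]
```

View pics/w2.png

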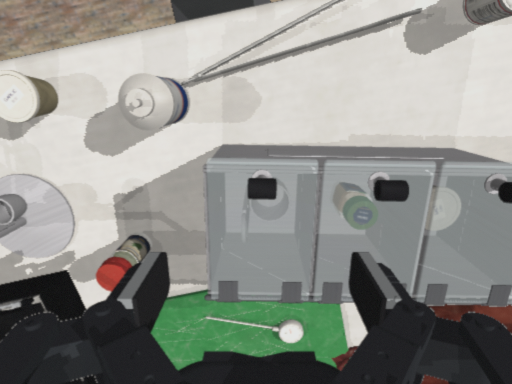

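The handle shows edge-on at about col 246, with its narrow edges facing along the box's x, and the cup is towards +y. The gripper is centred over the right knob at (263,188).

Call:
servo_tool(
  series=[
    [-0.01,0,-0.35,0,0,0,0],
    [-0.01,0,-0.7,0,0,0,0],
    [-0.01,0,-1,0,0,0,0],
    [-0.01,0,-1,0,0,0,0],
  ],
)

```text
time: 6.65
tool_pos: [0.4744, 0.0711, 0.1934]
tcp_rot: [-0.284, -3.113, 0.005]
wrist_force: [-0.9, 0.7, -0.8]
width: 0.999
grip_force: 0.0
```

Call:
servo_tool(
  series=[
    [0,0,-0.06,0,0,0,0],
    [0,0,-0.06,0,0,0,0.5],
    [0,0,-0.06,0,0,0,1],
    [0,0,-0.06,0,0,0,1],
    [0,0,-0.06,0,0,0,1],
    [0,0,-0.06,0,0,0,1],
    [0,0,-0.06,0,0,0,1],
  ],
  newtons=30,
)

```text
time: 7.35
tool_pos: [0.4819, 0.0701, 0.1944]
tcp_rot: [0.287, 3.126, -0.003]
wrist_force: [-1.6, -4.7, 6.1]
width: 0.3
grip_force: 31.4
```

Call:
servo_tool(
  series=[
    [0.024,-0.005,0.083,0,0,0,1],
    [0.056,-0.011,0.163,0,0,0,1],
    [0.095,-0.018,0.24,0,0,0,1],
    [0.14,-0.026,0.313,0,0,0,1],
    [0.192,-0.036,0.382,0,0,0,1],
    [0.248,-0.047,0.447,0,0,0,1],
    [0.31,-0.058,0.505,0,0,0,1],
    [0.376,-0.071,0.559,0,0,0,1],
    [0.448,-0.084,0.605,0,0,0,1],
    [0.523,-0.098,0.647,0,0,0,1],
    [0.601,-0.113,0.68,0,0,0,1],
    [0.681,-0.128,0.708,0,0,0,1],
    [0.765,-0.144,0.727,0,0,0,1],
    [0.849,-0.16,0.74,0,0,0,1],
  ],
)

```text
time: 8.75
tool_pos: [0.6073, 0.0447, 0.3043]
tcp_rot: [-0.287, -3.125, 0.007]
wrist_force: [-5.5, -8.6, 1.3]
width: 0.297
grip_force: 29.4
```

Call:
servo_tool(
  series=[
    [0.085,-0.016,0.005,0,0,0,1],
    [0.17,-0.032,0.002,0,0,0,1],
    [0.253,-0.048,-0.01,0,0,0,1],
    [0.337,-0.064,-0.027,0,0,0,1],
    [0.418,-0.079,-0.052,0,0,0,1],
    [0.497,-0.094,-0.084,0,0,0,1],
    [0.497,-0.094,-0.084,0,0,0,1],
  ],
)

```text
time: 9.45
tool_pos: [0.6843, 0.0291, 0.2923]
tcp_rot: [0.289, 3.126, -0.009]
wrist_force: [-1.1, -11.9, 2.5]
width: 0.298
grip_force: 30.1
```

Call:
servo_tool(
  series=[
    [0,0,0,0,0,0,0.5],
    [0,0,0,0,0,0,0],
    [0,0,0,0,0,0,0],
    [0,0,0,0,0,0,0],
    [0,0,0.33,0,0,0,0],
    [0,0,0.66,0,0,0,0],
    [0,0,1,0,0,0,0],
    [0,0,1,0,0,0,0],
  ],
)

```text
time: 10.25
tool_pos: [0.6848, 0.0339, 0.4516]
tcp_rot: [0.284, 3.113, 0.003]
wrist_force: [1.0, -0.2, 1.4]
width: 1.002
grip_force: 0.0
```

Call:
servo_tool(
  series=[
    [-0.33,0.06,0,0,0,-0.047,0],
    [-0.66,0.12,0,0,0,-0.09,0],
    [-1,0.18,0,0,0,-0.14,0],
    [-1,0.18,0,0,0,-0.19,0],
    [-1,0.18,0,0,0,-0.23,0],
    [-1,0.18,0,0,0,-0.28,0],
    [-1,0.18,0,0,0,-0.33,0],
    [-1,0.18,0,0,0,-0.37,0],
    [-1,0.18,0,0,0,-0.42,0],
    [-1,0.18,0,0,0,-0.46,0],
    [-1,0.18,0,0,0,-0.5,0],
    [-1,0.18,0,0,0,-0.5,0],
  ],
)

```text
time: 11.45
tool_pos: [0.5326, 0.0607, 0.4406]
tcp_rot: [-2.414, -2.01, -0.001]
wrist_force: [0.5, 0.2, -0.3]
width: 1.0
grip_force: 0.0
```

Run:
```python
from h import *
ci=bot.camera_info("wrist");im=bot.read_camera("wrist");sc=bot.read_camera("scene");bot.read_camera("side")
cv2.imwrite("pics/w3.png",cv2.cvtColor(im,cv2.COLOR_RGB2BGR));cv2.imwrite("pics/s3.png",cv2.cvtColor(sc,cv2.COLOR_RGB2BGR))
np.save("w3.npy",ci,allow_pickle=True)
r=[]
for n,z in dict(dipper_center=.089,dipper_hole=.152).items():
  for c in("wrist","scene","side"):
    k=ci if c=="wrist" else bot.camera_info(c)
    for m in bot.mark_of(n,c)[:1]:
        print(n,c,round(m["score"],2),(np.array(m["at"])*[384,512]).round(),atz(k,m["at"],z).round(4))
s=bot.read_state();print(s["tool_pos"],s["tcp_rot"],s["q"])
w2=np.load("w2.npy",allow_pickle=True).item()
for p in((245,205),(244,240)): print(atz(w2,(p[1]/384,p[0]/512),.17))
```

```text
dipper_center wrist 0.75 [138. 267.] [0.5447 0.0686 0.089 ]
dipper_center scene 0.53 [192. 231.] [0.5359 0.0685 0.089 ]
dipper_hole wrist 0.96 [162. 272.] [0.5458 0.0434 0.152 ]
dipper_hole scene 0.55 [176. 238.] [0.5494 0.0418 0.152 ]
dipper_hole side 0.15 [183. 297.] [0.4928 0.1099 0.152 ]
[0.53274494 0.06026788 0.44068067] [-2.41427887e+00 -2.01017519e+00 -4.04570998e-05] [ 6.61739831e-02 -5.87643189e-02  1.58209869e+00  2.25870822e-05
  1.61824284e+00  2.48337914e-01]
[0.50767006 0.04641877 0.17      ]
[0.54801523 0.03713162 0.17      ]
```

View pics/w3.png

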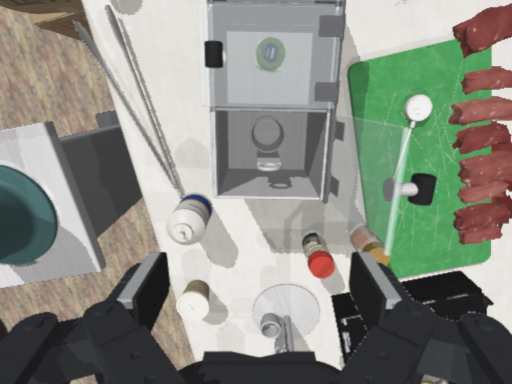

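The right bin is open. The cup is at (267,133) and the eye's top edge at about (269,161), almost parallel to the closing line. The lid stands back at the right.

Run:
```python
import cv2
a=cv2.imread("pics/w3.png")
cv2.imwrite("pics/c3.png",cv2.resize(a[95:205,200:350],(800,587),interpolation=cv2.INTER_CUBIC))
```

```text
(no output)
```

View pics/c3.png

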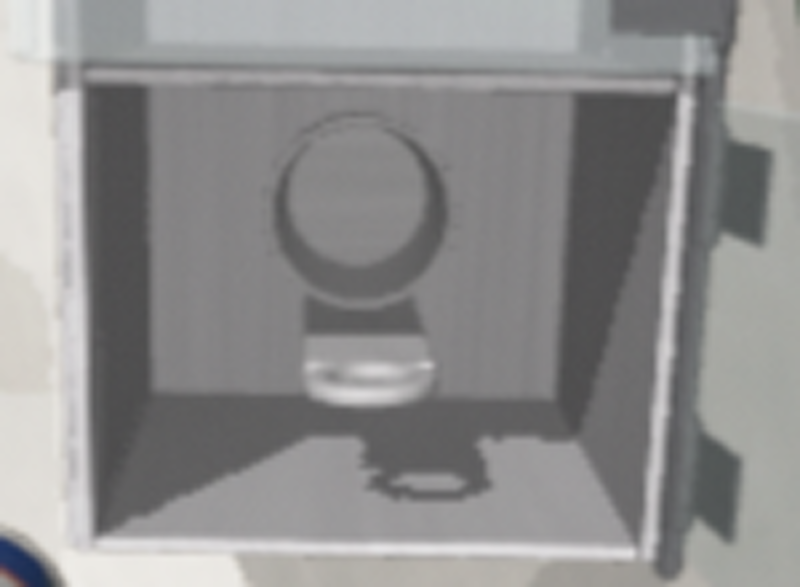

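Run:
```python
from h import *
w=np.load("w3.npy",allow_pickle=True).item()
for p,z in(((269.4,164.8),.152),((256.8,164.8),.152),((281.9,164.5),.152),((267.9,133.4),.064)): print(atz(w,(p[1]/384,p[0]/512),z).round(4))
s=bot.camera_info("scene");d=bot.camera_info("side")
f=lambda r,c:(r/384,c/512)
print("tip",tri([ray(s,f(154,346.5)),ray(d,f(205,176.8))]));print("base",tri([ray(s,f(176.2,352.8)),ray(d,f(199.1,168.8))]))
```

```text
[0.5421 0.0394 0.152 ]
[0.5247 0.0426 0.152 ]
[0.5594 0.0366 0.152 ]
[0.548  0.0716 0.064 ]
tip (array([ 0.58803707, -0.30827665,  0.23859434]), [np.float64(0.0013878324206330656), np.float64(0.001387832420633113)])
base (array([ 0.51592816, -0.3273067 ,  0.20680187]), [np.float64(0.0012393703652297647), np.float64(0.001239370365229744)])
```

Call:
servo_tool(
  series=[
    [0.06,-0.13,-0.33,0,0,0,0.25],
    [0.06,-0.13,-0.66,0,0,0,0.25],
    [0.06,-0.13,-1,0,0,0,0.25],
    [0.06,-0.13,-1,0,0,0,0.25],
  ],
)

```text
time: 12.3
tool_pos: [0.5358, 0.0404, 0.2813]
tcp_rot: [-2.407, -2.003, 0.021]
wrist_force: [-1.3, -0.1, -0.6]
width: 0.753
grip_force: 0.0
```

Call:
servo_tool(
  series=[
    [0,0,-0.25,0,0,0,0.25],
    [0,0,-0.5,0,0,0,0.25],
    [0,0,-0.75,0,0,0,0.25],
    [0,0,-1,0,0,0,0.25],
  ],
)

```text
time: 12.7
tool_pos: [0.5444, 0.041, 0.1429]
tcp_rot: [2.412, 2.008, 0.007]
wrist_force: [-0.3, -0.5, 0.4]
width: 0.746
grip_force: 0.0
```

Call:
servo_tool(
  series=[
    [0,0,-0.13,0,0,0,0.25],
    [0,0,-0.13,0,0,0,0.25],
    [0,0,-0.13,0,0,0,0.6],
    [0,0,-0.13,0,0,0,1],
    [0,0,-0.13,0,0,0,1],
    [0,0,-0.13,0,0,0,1],
    [0,0,-0.13,0,0,0,1],
  ],
  newtons=60,
)

```text
time: 13.4
tool_pos: [0.5442, 0.0407, 0.1246]
tcp_rot: [2.412, 2.007, 0.007]
wrist_force: [-1.0, 0.3, 5.2]
width: 0.394
grip_force: 59.5
```

Call:
servo_tool(
  series=[
    [0,0,0.1,0,0,0,1],
    [0,0,0.3,0,0,0,1],
    [0,0,0.55,0,0,0,1],
    [0,0,0.8,0,0,0,1],
    [0,0,1,0,0,0,1],
  ],
)

```text
time: 13.9
tool_pos: [0.5422, 0.0409, 0.2752]
tcp_rot: [2.413, 2.008, 0.004]
wrist_force: [0.4, 0.3, -1.7]
width: 0.397
grip_force: 60.3
```

Call:
servo_tool(
  series=[
    [0,0,0.25,0,0,0,1],
    [0,0,0.5,0,0,0,1],
    [0,0,0.75,0,0,0,1],
    [0,0,1,0,0,0,1],
    [0,0,1,0,0,0,1],
  ],
)

```text
time: 14.4
tool_pos: [0.5436, 0.0409, 0.43]
tcp_rot: [2.409, 2.004, 0.016]
wrist_force: [0.6, -0.8, -0.2]
width: 0.391
grip_force: 60.3
```

Run:
```python
from h import *
ci=bot.camera_info("wrist");im=bot.read_camera("wrist");sc=bot.read_camera("scene");si=bot.read_camera("side")
s=bot.read_state();print(s["tool_pos"],s["tcp_rot"],s["q"],s["width"],s["wrist_force"])
v=[cv2.cvtColor(x,cv2.COLOR_RGB2BGR) for x in(im,sc,si)]
np.save("w4.npy",ci,allow_pickle=True)
r=[]
for c in("scene","side","wrist"):
    k=ci if c=="wrist" else bot.camera_info(c)
    for n in("dipper_hole","dipper_center","rod_tip","hang_arm"):
      for m in bot.mark_of(n,c)[:1]:
        print(n,c,round(m["score"],2),(np.array(m["at"])*[384,512]).round(1)); 
        if n=="dipper_hole": r.append(ray(k,m["at"]))
print(tri(r))
a=cv2.resize(v[1][110:230,200:360],(400,300),interpolation=cv2.INTER_CUBIC)
b=cv2.resize(v[2][110:230,150:310],(400,300),interpolation=cv2.INTER_CUBIC)
c=cv2.resize(v[1][140:200,310:390],(400,300),interpolation=cv2.INTER_CUBIC)
d=cv2.resize(v[2][170:230,140:220],(400,300),interpolation=cv2.INTER_CUBIC)
cv2.imwrite("pics/m4.png",np.vstack([np.hstack([a,b]),np.hstack([c,d])]))
cv2.imwrite("pics/w4.png",v[0])
```

```text
[0.54127784 0.04079847 0.42128303] [-2.41476135e+00 -2.00959149e+00 -1.10308178e-04] [ 2.93101423e-02 -4.67910934e-02  1.60497086e+00  5.26027251e-05
  1.58336488e+00  2.11955773e-01] 0.39676384568226164 [-0.14402491 -0.74441901 -1.72469783]
rod_tip scene 0.6 [151.6 345.9]
hang_arm scene 0.55 [178.9 352.4]
dipper_center side 0.87 [133.1 292.1]
rod_tip side 0.42 [207.6 178.8]
hang_arm side 0.54 [199.3 169.4]
dipper_hole wrist 0.76 [291.3 259.7]
dipper_center wrist 0.91 [175.2 259.5]
(array([0.55565334, 0.12504842, 0.58257319]), [np.float64(7.915445516121001e-17)])
```

View pics/m4.png

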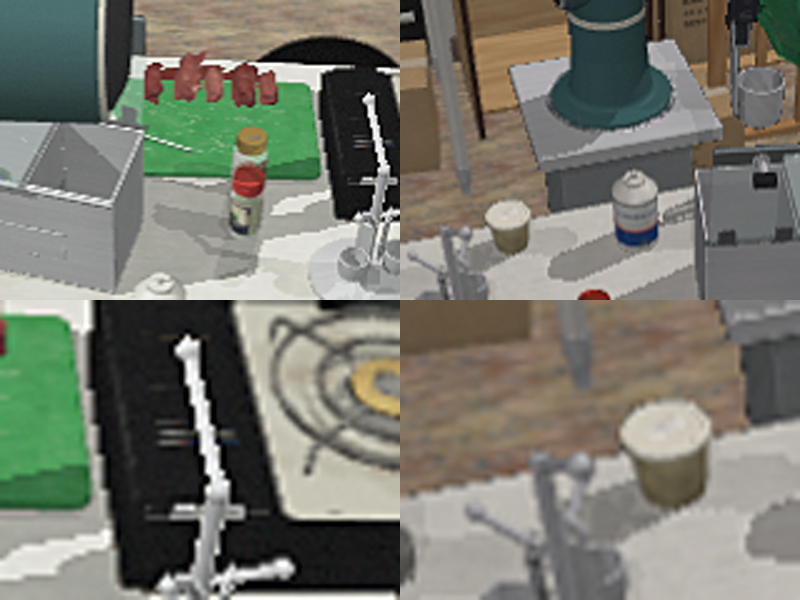

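The dipper is held upright and clear of the box. In the scene view the ball is at (347.4,149.4) and the post top at (354,178); in the side view the ball is at (175.6,203).

Run:
```python
from h import *
from scipy.optimize import least_squares
s=bot.camera_info("scene");d=bot.camera_info("side")
c35,s35=np.cos(np.radians(35)),np.sin(np.radians(35))
def mod(p):
    b=np.array([p[0],p[1],.2]);return np.array([b,b+.095*np.array([c35*np.cos(p[2]),c35*np.sin(p[2]),s35])])
obs=[(s,[[354,178.3],[347.1,150.0]]),(d,[[169,201.5],[176.3,203.8]])]
res=lambda p:np.concatenate([(proj(k,mod(p))-np.array(o)).ravel() for k,o in obs])
q=least_squares(res,[.515,-.327,.27]);print(q.x,mod(q.x),res(q.x).round(1))
w=np.load("w4.npy",allow_pickle=True).item()
st=bot.read_state();T=cv2.Rodrigues(st["tcp_rot"])[0];p0=st["tool_pos"]
o,v=ray(w,(291.3/384,259.7/512))
o=T.T@(o-p0);v=T.T@v;print("hole in tool",o-v*o[0]/v[0])
```

```text
[ 0.51862672 -0.33000603  0.27184431] [[ 0.51862672 -0.33000603  0.2       ]
 [ 0.59358843 -0.30911085  0.25448976]] [-1.2 -1.  -0.2 -0.9 -1.  -0.  -0.7 -1.6]
hole in tool [ 0.          0.0002139  -0.04036947]
```

View pics/w4.png

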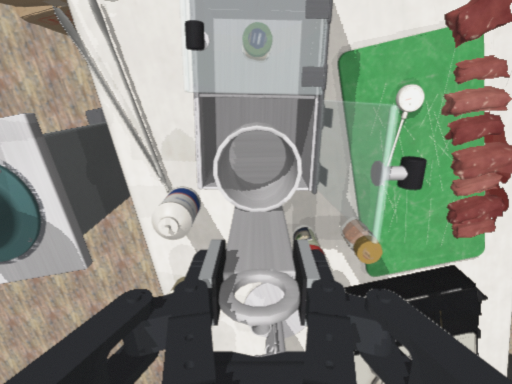

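The hole shows open between the pads at about (260,296), and the cup rim is centred at about (258,168). Next I carry the dipper towards the stand and look at the ball from close by.

Call:
servo_tool(
  series=[
    [0.06,-0.18,0,0,0,-0.035,1],
    [0.12,-0.36,0,0,0,-0.07,1],
    [0.18,-0.54,0,0,0,-0.105,1],
    [0.25,-0.73,0,0,0,-0.14,1],
    [0.31,-0.91,0,0,0,-0.177,1],
  ],
)

```text
time: 15.65
tool_pos: [0.5886, -0.0969, 0.4212]
tcp_rot: [2.876, 1.263, 0.0]
wrist_force: [0.9, -0.1, -1.5]
width: 0.391
grip_force: 60.3
```

Call:
servo_tool(
  series=[
    [0.06,-0.18,0,0,0,-0.035,1],
    [0.12,-0.36,0,0,0,-0.07,1],
    [0.18,-0.54,0,0,0,-0.105,1],
    [0.25,-0.73,0,0,0,-0.14,1],
    [0.31,-0.91,0,0,0,-0.177,1],
    [0.31,-0.91,0,0,0,-0.177,1],
    [0.31,-0.91,0,0,0,-0.177,1],
  ],
)

```text
time: 16.35
tool_pos: [0.6347, -0.2327, 0.4205]
tcp_rot: [-3.111, -0.432, 0.001]
wrist_force: [0.8, 0.7, -3.2]
width: 0.395
grip_force: 60.5
```

Run:
```python
from h import *
ci=bot.camera_info("wrist");im=bot.read_camera("wrist")
s=bot.read_state();print(s["tool_pos"],s["tcp_rot"],s["q"].round(3))
np.save("w5.npy",ci,allow_pickle=True)
cv2.imwrite("pics/w5.png",cv2.cvtColor(im,cv2.COLOR_RGB2BGR))
for n,z in(("rod_tip",.2545),("hang_arm",.2)):
    for m in bot.mark_of(n,"wrist")[:2]: print(n,m["score"],np.array(m["at"])*[384,512],atz(ci,m["at"],z))
for X in([.5936,-.3091,.2545],[.5186,-.33,.2]):print(proj(ci,[X]))
g=cv2.cvtColor(im,cv2.COLOR_RGB2GRAY);print(g[255:340,258:262].mean(1).astype(int).tolist())
st=s;T=cv2.Rodrigues(s["tcp_rot"])[0]
for z in(-.023,-.031,-.039):
  print(z,[proj(ci,[s["tool_pos"]+T@np.array([x,0,z+e])])[0][1].round(1) for e in(-.018,-.011,.011) for x in(.0025,-.0025)])
```

```text
[ 0.63465912 -0.23200272  0.42086485] [-3.11065951e+00 -4.33096104e-01  7.31644272e-04] [-3.880e-01  2.160e-01  1.323e+00  1.000e-03  1.604e+00  9.070e-01]
rod_tip 0.76 [228.2112 320.512 ] [ 0.59287064 -0.31306646  0.2545    ]
rod_tip 0.39 [289.8048 260.1984] [ 0.50075818 -0.27189006  0.2545    ]
[[317.2377331  226.68706339]]
[[306.33427421 263.9867533 ]]
[103, 103, 103, 104, 103, 103, 104, 103, 104, 103, 103, 103, 103, 101, 102, 105, 110, 114, 118, 132, 146, 146, 147, 151, 153, 151, 152, 164, 176, 177, 177, 177, 180, 191, 219, 232, 234, 234, 233, 233, 232, 232, 231, 230, 230, 231, 231, 231, 230, 227, 212, 148, 101, 98, 100, 102, 106, 109, 112, 116, 124, 136, 145, 146, 145, 144, 141, 136, 131, 122, 117, 148, 158, 157, 148, 136, 141, 159, 155, 153, 153, 147, 143, 149, 162]
-0.023 [np.float64(298.7), np.float64(309.6), np.float64(287.7), np.float64(298.2), np.float64(259.7), np.float64(269.1)]
-0.031 [np.float64(312.8), np.float64(324.3), np.float64(300.3), np.float64(311.4), np.float64(268.9), np.float64(278.7)]
-0.039 [np.float64(329.0), np.float64(341.1), np.float64(314.7), np.float64(326.3), np.float64(279.2), np.float64(289.4)]
```

View pics/w5.png

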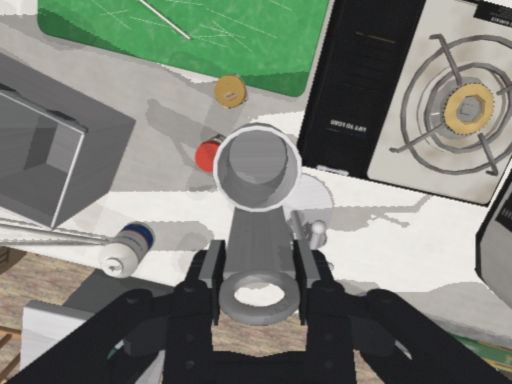

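The ball is at (319,229), right of the held dipper; it measures (0.593,-0.313) at its known height. I tilt the dipper 35° so the hole axis lies along the rod and line it up beyond the ball.

Call:
servo_tool(
  series=[
    [0.01,-0.08,0,0.0088,-0.0312,0,1],
    [0.02,-0.16,0,0.0176,-0.0624,0,1],
    [0.03,-0.24,0,0.0264,-0.0936,0,1],
    [0.04,-0.32,0,0.0351,-0.1247,0,1],
    [0.05,-0.4,0,0.0439,-0.1559,0,1],
    [0.054,-0.438,0,0.0527,-0.1871,0,1],
    [0.054,-0.438,0,0.0527,-0.1871,0,1],
  ],
)

```text
time: 17.2
tool_pos: [0.64, -0.2979, 0.4186]
tcp_rot: [-2.893, -0.398, -0.907]
wrist_force: [-1.1, 0.2, -2.2]
width: 0.391
grip_force: 60.6
```

Call:
servo_tool(
  series=[
    [0,0,-0.25,0,0,0,1],
    [0,0,-0.5,0,0,0,1],
    [0,0,-0.75,0,0,0,1],
    [0,0,-1,0,0,0,1],
    [0,0,-1,0,0,0,1],
  ],
)

```text
time: 17.7
tool_pos: [0.6401, -0.2938, 0.2633]
tcp_rot: [-2.889, -0.403, -0.893]
wrist_force: [-0.7, 0.6, -3.5]
width: 0.397
grip_force: 60.7
```

Call:
servo_tool(
  series=[
    [0,0,-0.134,0,0,0,1],
    [0,0,-0.134,0,0,0,1],
    [0,0,-0.134,0,0,0,1],
  ],
)

```text
time: 18.0
tool_pos: [0.6437, -0.2981, 0.2528]
tcp_rot: [-2.893, -0.403, -0.914]
wrist_force: [-0.1, -0.6, -1.4]
width: 0.397
grip_force: 60.7
```

Run:
```python
from h import *
sc=bot.read_camera("scene");si=bot.read_camera("side")
s=bot.read_state();T=cv2.Rodrigues(s["tcp_rot"])[0];print(s["tool_pos"],T.round(3).tolist(),s["q"].round(3),s["wrist_force"])
v=[cv2.cvtColor(x,cv2.COLOR_RGB2BGR) for x in(sc,si)]
H=s["tool_pos"]+T@np.array([0,0,-.0325])
print("hole",H)
for c in("scene","side"):
    k=bot.camera_info(c);print(c,proj(k,[H,[.5934,-.3119,.2545],[.518,-.332,.2]]).round(1).tolist())
    for n in("dipper_hole","rod_tip"):
        for m in bot.mark_of(n,c)[:2]:print(n,m["score"],(np.array(m["at"])[::-1]*[512,384]).round(1))
a=cv2.resize(v[0][120:210,310:385],(400,480),interpolation=cv2.INTER_CUBIC)
b=cv2.resize(v[1][150:240,140:215],(400,480),interpolation=cv2.INTER_CUBIC)
cv2.imwrite("pics/m6.png",np.hstack([a,b]))
```

```text
[ 0.64386224 -0.29856724  0.25364894] [[0.787, 0.272, 0.554], [0.225, -0.962, 0.154], [0.575, 0.004, -0.818]] [-0.706  0.1    1.873  0.65   0.906  0.245] [ 0.28340145 -0.77540859 -1.11959092]
hole [ 0.62585257 -0.30356394  0.28023719]
scene [[345.5, 136.7], [347.7, 149.2], [353.5, 177.4]]
dipper_hole 0.61 [346.8 137.2]
rod_tip 0.59 [348.2 153.1]
side [[177.9, 202.2], [174.6, 202.4], [167.3, 201.5]]
dipper_hole 0.67 [175.7 204.2]
dipper_hole 0.56 [357.3 164.9]
rod_tip 0.26 [320.6 166.7]
```

View pics/m6.png

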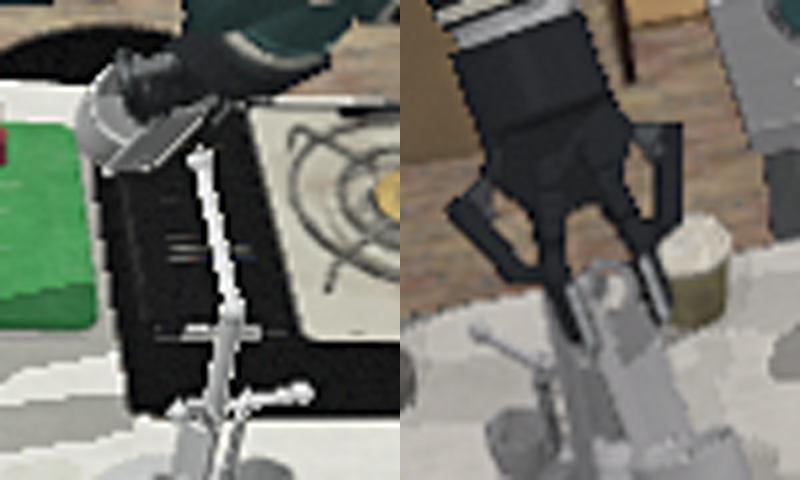

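The hole and ball line up as predicted: the ball is at scene px (347.5,149.4), and in the side view the eye is at about (180,204). I slide down the rod slowly and watch the force.

Call:
servo_tool(
  series=[
    [-0.04,-0.011,-0.029,0,0,0,1],
    [-0.08,-0.022,-0.058,0,0,0,1],
    [-0.12,-0.034,-0.087,0,0,0,1],
    [-0.16,-0.045,-0.115,0,0,0,1],
    [-0.19,-0.053,-0.138,0,0,0,1],
    [-0.21,-0.059,-0.153,0,0,0,1],
    [-0.21,-0.059,-0.153,0,0,0,1],
  ],
)

```text
time: 19.0
tool_pos: [0.6105, -0.3068, 0.2271]
tcp_rot: [-2.893, -0.401, -0.91]
wrist_force: [0.4, 0.1, -1.7]
width: 0.393
grip_force: 60.7
```

Call:
servo_tool(
  series=[
    [-0.026,-0.007,-0.019,0,0,0,1],
    [-0.052,-0.015,-0.038,0,0,0,1],
    [-0.079,-0.022,-0.057,0,0,0,1],
    [-0.105,-0.03,-0.076,0,0,0,1],
    [-0.105,-0.03,-0.076,0,0,0,1],
  ],
)

```text
time: 19.5
tool_pos: [0.5948, -0.3112, 0.2158]
tcp_rot: [-2.893, -0.401, -0.91]
wrist_force: [1.0, 0.1, -1.4]
width: 0.392
grip_force: 60.7
```

Run:
```python
from h import *
sc=bot.read_camera("scene");si=bot.read_camera("side")
v=[cv2.cvtColor(x,cv2.COLOR_RGB2BGR) for x in(sc,si)]
print(bot.read_state()["wrist_force"],bot.read_state()["torque"])
a=cv2.resize(v[0][120:210,310:385],(400,480),interpolation=cv2.INTER_CUBIC)
b=cv2.resize(v[1][150:240,140:215],(400,480),interpolation=cv2.INTER_CUBIC)
cv2.imwrite("pics/m7.png",np.hstack([a,b]))
```

```text
[-0.03336948 -0.30616998 -1.55418414] [-0.16550745  0.5147466   0.00933143]
```

View pics/m7.png

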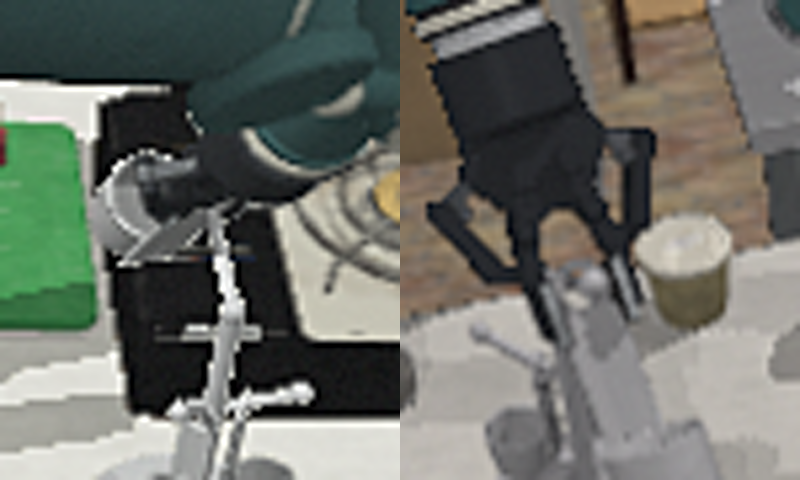

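The rod passes through the eye: in the side view the ball shows in front of the hole at about (176,202), and there is no contact force. I slide further down and bring the dipper nearer to upright.

Call:
servo_tool(
  series=[
    [-0.04,-0.011,-0.029,0,0,0,1],
    [-0.08,-0.023,-0.058,0,0,0,1],
    [-0.12,-0.034,-0.087,0,0,0,1],
    [-0.16,-0.045,-0.116,0,0,0,1],
    [-0.2,-0.056,-0.145,0,0,0,1],
    [-0.237,-0.067,-0.172,0,0,0,1],
    [-0.237,-0.067,-0.172,0,0,0,1],
  ],
)

```text
time: 20.3
tool_pos: [0.5589, -0.3213, 0.1898]
tcp_rot: [-2.893, -0.4, -0.91]
wrist_force: [0.1, -0.4, -2.4]
width: 0.397
grip_force: 60.7
```

Call:
servo_tool(
  series=[
    [-0.016,-0.005,-0.01,-0.0075,0.027,0,1],
    [-0.031,-0.009,-0.019,-0.015,0.0535,0,1],
    [-0.049,-0.014,-0.026,-0.0225,0.08,0,1],
    [-0.066,-0.018,-0.032,-0.03,0.107,0,1],
    [-0.066,-0.018,-0.032,-0.03,0.107,0,1],
  ],
)

```text
time: 20.8
tool_pos: [0.5527, -0.3239, 0.1879]
tcp_rot: [-3.051, -0.428, -0.405]
wrist_force: [1.3, -0.4, -1.8]
width: 0.391
grip_force: 60.7
```

Now I lower it onto the rod.

Call:
servo_tool(
  series=[
    [0,0,-0.007,0,0,0,1],
    [0,0,-0.013,0,0,0,1],
    [0,0,-0.02,0,0,0,1],
    [0,0,-0.02,0,0,0,1],
  ],
)

```text
time: 21.2
tool_pos: [0.5494, -0.324, 0.1828]
tcp_rot: [-3.05, -0.422, -0.401]
wrist_force: [-0.7, 0.7, -1.0]
width: 0.396
grip_force: 60.8
```

Call:
servo_tool(
  series=[
    [0,0,-0.007,0,0,0,1],
    [0,0,-0.014,0,0,0,1],
    [0,0,-0.014,0,0,0,1],
  ],
)

```text
time: 21.5
tool_pos: [0.5496, -0.3243, 0.1824]
tcp_rot: [-3.051, -0.424, -0.401]
wrist_force: [-6.0, 2.4, 7.2]
width: 0.394
grip_force: 61.6
```

Call:
servo_tool(
  series=[
    [0,0,0,0,0,0,0.65],
    [0,0,0,0,0,0,0.5],
    [0,0,0,0,0,0,0.25],
    [0,0,0,0,0,0,0],
    [0,0,0,0,0,0,0],
    [0,0,0,0,0,0,0],
    [0,0,0,0,0,0,0],
  ],
)

```text
time: 22.2
tool_pos: [0.5502, -0.324, 0.1809]
tcp_rot: [-3.05, -0.423, -0.401]
wrist_force: [-0.2, -0.2, 0.2]
width: 1.003
grip_force: 0.0
```

Run:
```python
from h import *
bot.read_camera("scene");bot.read_camera("side")
print(bot.read_state()["wrist_force"])
r={}
for n in("dipper_hole","dipper_center"):
  for c in("scene","side"):
    k=bot.camera_info(c)
    for m in bot.mark_of(n,c)[:1]:
        print(n,c,m["score"],(np.array(m["at"])[::-1]*[512,384]).round(1)); r.setdefault(n,[]).append(ray(k,m["at"]))
  if len(r.get(n,[]))==2: print(tri(r[n]))
```

```text
[ 0.14311009 -0.98001132  0.31674263]
dipper_hole scene 0.84 [353.6 177.4]
dipper_hole side 0.84 [168.1 202.2]
(array([ 0.52005096, -0.33141501,  0.19834839]), [np.float64(0.0013393412258013296), np.float64(0.0013393412258012219)])
dipper_center scene 0.58 [345.6 178.4]
dipper_center side 0.61 [177.9 226.5]
(array([ 0.57777528, -0.31725889,  0.14219083]), [np.float64(0.0023899150459409783), np.float64(0.0023899150459410212)])
```

The dipper hangs on the top arm: its hole measures (0.520,-0.331,0.198), at the rod's lower end. I retreat and go back to the lid knob.

Call:
servo_tool(
  series=[
    [-0.062,-0.018,0.24,0,0,0,0],
    [-0.125,-0.035,0.48,0,0,0,0],
    [-0.187,-0.053,0.72,0,0,0,0],
    [-0.249,-0.07,0.966,0,0,0,0],
    [-0.249,-0.07,0.966,0,0,0,0],
  ],
)

```text
time: 23.0
tool_pos: [0.5145, -0.337, 0.3341]
tcp_rot: [-3.058, -0.425, -0.415]
wrist_force: [-0.0, -0.4, 1.5]
width: 1.003
grip_force: 0.0
```

Call:
servo_tool(
  series=[
    [0,0,0.3,-0.01,0.035,0,0],
    [0,0,0.6,-0.0226,0.0802,0,0],
    [0,0,0.9,-0.0226,0.0802,0,0],
    [0,0,0.9,-0.0226,0.0802,0,0],
  ],
)

```text
time: 23.4
tool_pos: [0.5155, -0.3349, 0.4687]
tcp_rot: [3.103, 0.434, 0.013]
wrist_force: [0.0, 0.3, 0.9]
width: 1.0
grip_force: 0.0
```

Call:
servo_tool(
  series=[
    [0.38,0.815,-0.046,0,0,-0.049,0],
    [0.38,0.815,-0.046,0,0,-0.049,0],
    [0.38,0.815,-0.046,0,0,-0.049,0],
    [0.38,0.815,-0.046,0,0,-0.049,0],
  ],
)

```text
time: 23.8
tool_pos: [0.5712, -0.208, 0.4525]
tcp_rot: [-3.132, -0.199, 0.001]
wrist_force: [-0.1, 0.3, 0.0]
width: 1.0
grip_force: 0.0
```

Call:
servo_tool(
  series=[
    [0.38,0.815,-0.046,0,0,-0.049,0],
    [0.38,0.815,-0.046,0,0,-0.049,0],
    [0.38,0.815,-0.046,0,0,-0.049,0],
    [0.38,0.815,-0.046,0,0,-0.049,0],
  ],
)

```text
time: 24.2
tool_pos: [0.6279, -0.0865, 0.4452]
tcp_rot: [-3.139, 0.043, 0.003]
wrist_force: [0.1, 0.0, 0.1]
width: 0.997
grip_force: 0.0
```

Call:
servo_tool(
  series=[
    [0.38,0.815,-0.046,0,0,-0.049,0],
    [0.38,0.815,-0.046,0,0,-0.049,0],
    [0.38,0.815,-0.046,0,0,-0.049,0],
    [0.38,0.815,-0.046,0,0,-0.049,0],
    [0.38,0.815,-0.046,0,0,-0.049,0],
  ],
)

```text
time: 24.7
tool_pos: [0.6837, 0.0314, 0.4392]
tcp_rot: [3.127, -0.291, -0.003]
wrist_force: [0.1, -0.4, 1.1]
width: 1.002
grip_force: 0.0
```

Run:
```python
from h import *
ci=bot.camera_info("wrist");bot.read_camera("wrist")
s=bot.read_state();T=cv2.Rodrigues(s["tcp_rot"])[0];print(s["tool_pos"],T.round(3).tolist(),s["q"].round(3))
for m in bot.mark_of("lid_right_knob","wrist")[:2]: print(m["score"],atz(ci,m["at"],.3104))
bot.read_camera("scene");bot.read_camera("side");r=[]
for c in("scene","side"):
    for m in bot.mark_of("dipper_hole",c)[:1]: print(c,m["score"]);r.append(ray(bot.camera_info(c),m["at"]))
if len(r)==2: print(tri(r))
```

```text
[0.68355439 0.03066499 0.4397387 ] [[0.983, -0.186, -0.001], [-0.186, -0.983, -0.001], [-0.001, 0.001, -1.0]] [ 9.000e-03  2.350e-01  1.267e+00 -1.000e-03  1.641e+00  1.766e+00]
0.55 [0.67118059 0.0295638  0.3104    ]
0.42 [ 0.68614467 -0.06836577  0.3104    ]
scene 0.56
side 0.83
(array([ 0.52138427, -0.33447926,  0.20206947]), [np.float64(0.000510377577925307), np.float64(0.0005103775779254102)])
```

Call:
servo_tool(
  series=[
    [0,0,-0.25,0,0,0,0],
    [0,0,-0.5,0,0,0,0],
    [0,0,-0.75,0,0,0,0],
    [0,0,-1,0,0,0,0],
    [0,0,-1,0,0,0,0.5],
    [0,0,-1,0,0,0,1],
    [0,0,-1,0,0,0,1],
    [0,0,-1,0,0,0,1],
    [0,0,-1,0,0,0,1],
    [0,0,-1,0,0,0,1],
  ],
  newtons=30,
)

```text
time: 26.0
tool_pos: [0.6854, 0.0288, 0.2945]
tcp_rot: [3.123, -0.293, 0.01]
wrist_force: [-0.7, -8.6, 3.4]
width: 0.296
grip_force: 32.3
```

Call:
servo_tool(
  series=[
    [-0.079,0.015,0.032,0,0,0,1],
    [-0.16,0.03,0.057,0,0,0,1],
    [-0.244,0.046,0.074,0,0,0,1],
    [-0.327,0.062,0.086,0,0,0,1],
    [-0.412,0.078,0.089,0,0,0,1],
    [-0.497,0.094,0.084,0,0,0,1],
  ],
)

```text
time: 26.6
tool_pos: [0.6109, 0.0439, 0.3064]
tcp_rot: [3.125, -0.293, 0.011]
wrist_force: [1.7, -6.5, 0.2]
width: 0.299
grip_force: 32.1
```

Call:
servo_tool(
  series=[
    [-0.084,0.016,-0.013,0,0,0,1],
    [-0.168,0.032,-0.032,0,0,0,1],
    [-0.248,0.047,-0.06,0,0,0,1],
    [-0.326,0.062,-0.093,0,0,0,1],
    [-0.401,0.076,-0.135,0,0,0,1],
    [-0.473,0.089,-0.181,0,0,0,1],
    [-0.539,0.102,-0.235,0,0,0,1],
    [-0.601,0.113,-0.293,0,0,0,1],
    [-0.657,0.124,-0.358,0,0,0,1],
    [-0.709,0.134,-0.427,0,0,0,1],
    [-0.754,0.142,-0.5,0,0,0,1],
    [-0.793,0.149,-0.577,0,0,0,1],
    [-0.825,0.155,-0.657,0,0,0,1],
    [-0.849,0.16,-0.74,0,0,0,1],
    [-0.849,0.16,-0.74,0,0,0,1],
  ],
)

```text
time: 28.1
tool_pos: [0.4838, 0.0698, 0.1952]
tcp_rot: [3.128, -0.291, 0.008]
wrist_force: [-3.5, -6.8, 18.7]
width: 0.298
grip_force: 38.1
```

Call:
servo_tool(
  series=[
    [0,0,0,0,0,0,0.5],
    [0,0,0,0,0,0,0],
    [0,0,0,0,0,0,0],
    [0,0,0,0,0,0,0],
    [0,0,0.3,0,0,0,0],
    [0,0,0.6,0,0,0,0],
    [0,0,1,0,0,0,0],
    [0,0,1,0,0,0,0],
  ],
)

```text
time: 28.9
tool_pos: [0.4847, 0.0709, 0.3487]
tcp_rot: [-3.125, 0.291, -0.016]
wrist_force: [0.5, 0.1, 0.8]
width: 1.0
grip_force: 0.0
```

Run:
```python
from h import *
cs={c:bot.camera_info(c) for c in("wrist","side","scene")}
for c in cs: bot.read_camera(c)
for n in("lid_right_knob","lid_middle_knob","dipper_hole","dipper_center"):
  r=[]
  for c in cs:
    for m in bot.mark_of(n,c)[:1]:
      print(n,c,round(m["score"],2),atz(cs[c],m["at"],.212 if "knob" in n else .2).round(4))
      if c!="wrist" or "knob" in n:r.append(ray(cs[c],m["at"]))
  if len(r)>1: print(" tri",tri(r))
print(bot.read_state()["tool_pos"],bot.read_state()["time"])
```

```text
lid_right_knob wrist 0.65 [0.4777 0.0687 0.212 ]
lid_right_knob side 0.64 [0.4875 0.0816 0.212 ]
lid_right_knob scene 0.68 [0.4702 0.0617 0.212 ]
 tri (array([0.47916549, 0.07181551, 0.20652772]), [np.float64(0.004070407714134561), np.float64(0.01219772704948407), np.float64(0.009071425809326714)])
lid_middle_knob wrist 0.64 [0.5043 0.1864 0.212 ]
lid_middle_knob side 0.74 [0.4899 0.1953 0.212 ]
lid_middle_knob scene 0.25 [ 0.1895 -0.3827  0.212 ]
 tri (array([ 0.41507972, -0.02057983,  0.24195813]), [np.float64(0.2054361471492191), np.float64(0.22711459248130103), np.float64(0.42681648265127753)])
dipper_hole side 0.84 [ 0.5326 -0.3301  0.2   ]
dipper_hole scene 0.69 [ 0.5273 -0.3297  0.2   ]
 tri (array([ 0.52991972, -0.3302068 ,  0.19777469]), [np.float64(8.713226149880294e-05), np.float64(8.713226149863085e-05)])
dipper_center side 0.79 [ 0.6293 -0.3147  0.2   ]
dipper_center scene 0.87 [ 0.4999 -0.3019  0.2   ]
 tri (array([ 0.56657618, -0.31428849,  0.14139498]), [np.float64(0.0009873166268841618), np.float64(0.0009873166268842006)])
[0.48185445 0.0703051  0.34166896] 29.65
```

The knob is back at its shut position and the dipper is still hanging. I press the knob lightly with closed fingers to make sure the lid is fully shut.

Call:
servo_tool(
  series=[
    [0,0,-0.2,0,0,0,1],
    [0,0,-0.4,0,0,0,1],
    [0,0,-0.6,0,0,0,1],
    [0,0,-0.7,0,0,0,1],
    [0,0,-0.75,0,0,0,1],
    [0,0,-0.78,0,0,0,1],
    [0,0,-0.795,0,0,0,1],
    [0,0,-0.795,0,0,0,1],
  ],
)

```text
time: 30.45
tool_pos: [0.4826, 0.0704, 0.2236]
tcp_rot: [-3.127, 0.292, -0.002]
wrist_force: [-0.8, 1.1, -0.3]
width: -0.003
grip_force: 0.0
```

Call:
servo_tool(
  series=[
    [0,0,-0.007,0,0,0,1],
    [0,0,-0.014,0,0,0,1],
    [0,0,-0.014,0,0,0,1],
  ],
)

```text
time: 30.75
tool_pos: [0.4828, 0.0704, 0.2226]
tcp_rot: [-3.127, 0.292, -0.004]
wrist_force: [-1.2, 0.1, 6.8]
width: -0.001
grip_force: 3.0
```

Call:
servo_tool(
  series=[
    [0,0,0.3,0,0,0,1],
    [0,0,0.6,0,0,0,1],
    [0,0,1,0,0,0,1],
    [0,0,1,0,0,0,1],
    [0,0,1,0,0,0,1],
  ],
)

```text
time: 31.25
tool_pos: [0.4834, 0.0705, 0.3742]
tcp_rot: [-3.126, 0.292, -0.011]
wrist_force: [-0.1, -0.5, -0.1]
width: 0.003
grip_force: 0.0
```

```bash
python3 -c "
from workcell import bot
print(bot.read_state()['wrist_force'],bot.finish_job())"
```

```text
the job is handed in; nothing more can be done
[-0.06354732 -0.5339959  -0.07104635] None
```

The dipper from the right bin hangs by its hole on the stand's free top arm, that bin's lid is shut again, the other bins were not opened, and the job was handed in at about 31 s (I viewed 11 pictures, one over the limit of 10).

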